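# Unload the tissue processor's cassettes for embedding

### The job

Get the cassettes ready for embedding: lift the retaining bar out of the two open brackets of the cassette carrier and lay it aside on the bench, then take out the two cassettes it held and put them in the four-pocket steel tray, and collect the two other closed, slotted-lid cassettes from the bench into the tray too, so that each of the four lies flat in a pocket of its own. Leave the finished wax blocks (cassettes without a lid, wax on top) where they lie. With the carrier empty, lay the bar back in its two brackets.

Things in the scene. Friction and masses are not known exactly. Their poses are not given: they have to be found in the camera images.
- carrier: Fixed steel frame, 134 (x) x 40 mm; origin: underside centre, on the bench. Bays at x = +-26 mm: a cassette lies along x, underside 8 mm up, between 6 mm tabs. 6 mm thick brackets at x = +-64 mm, 41 mm high, open slots for the bar: floor 19.5 mm up, 13 mm wide (y) to 27 mm, then flared to 29. Bench at world x 0.35 to 0.41, y -0.28 to -0.06 m is clear for laying the bar.
- bar_grip (a point): Loose steel bar in the brackets over the cassettes: 160 (x) x 10 x 8 mm, flat below, 0.12 kg, 16 mm wide end collars (outside the brackets, 9 mm play), mid-way a grey grip 44 x 13 mm, 8 to 28 mm above its underside. Point: middle of the grip, 18 mm above the underside; seated: over the carrier origin, 37.5 mm above the bench, x along the carrier x (either way round).
- cass_a_mid (a point): Closed white plastic cassette, 40 (x) x 28 (y) x 9.5 mm, 15 g, flat lid with two rows of narrow dark slots, sloping writing face at its -x end. Point: its centre, 4.75 mm above its underside; z up out of the lid. Grasp across the 28 mm. Lies in one bay of the carrier at the start, under the bar.
- cass_b_mid (a point): Closed white plastic cassette, 40 (x) x 28 (y) x 9.5 mm, 15 g, flat lid with two rows of narrow dark slots, sloping writing face at its -x end. Point: its centre, 4.75 mm above its underside; z up out of the lid. Grasp across the 28 mm. Lies in the other bay of the carrier at the start, under the bar.
- cass_c_mid (a point): Closed white plastic cassette, 40 (x) x 28 (y) x 9.5 mm, 15 g, flat lid with two rows of narrow dark slots, sloping writing face at its -x end. Point: its centre, 4.75 mm above its underside; z up out of the lid. Grasp across the 28 mm. Loose on the bench at the start. Behind that strip stands a 0.27 m high microtome (world x above 0.49, y -0.03 to 0.3): pass in front of or above it.
- cass_d_mid (a point): Closed white plastic cassette, 40 (x) x 28 (y) x 9.5 mm, 15 g, flat lid with two rows of narrow dark slots, sloping writing face at its -x end. Point: its centre, 4.75 mm above its underside; z up out of the lid. Grasp across the 28 mm. Loose on the bench at the start. Behind that strip stands a 0.27 m high microtome (world x above 0.49, y -0.03 to 0.3): pass in front of or above it.
- block_a_mid (a point): Finished wax block, to be left alone: the same white cassette base, 28 (x) x 41 (y) x 10 mm, but no lid: a slab of pale wax with a pinkish tissue section on top. Lies on the bench. Point: its centre, 5 mm above its underside.
- block_b_mid (a point): Finished wax block, to be left alone: the same white cassette base, 28 (x) x 41 (y) x 10 mm, but no lid: a slab of pale wax with a pinkish tissue section on top. Lies on the bench. Point: its centre, 5 mm above its underside.
- tray: Open steel tray fixed on the bench, 165 (x) x 123 (y) mm, walls and cross dividers 3 mm thick, 16 mm high, floor 3 mm thick. Origin: underside centre. Four pockets 78 (x) x 57 (y) mm, centred at x = +-40.5, y = +-30 mm. With a cassette's long side along the tray's y the fingers have room in x. A 95 mm high bath stands beyond world y = -0.385.

How it is judged:
By the outcome, as a careful person would: the job done as asked, in the order asked, and still so for the second after the job is handed in, with the robot touching nothing.
It also fails if it takes over 128 s, if anything falls off the work surface, if the arm or the gripper's body presses on something with over 40 N, if the wrist force passes 120 N, or if a joint passes its speed limit or range.

### The arm

A 6-joint arm with a two-finger parallel gripper is mounted at the origin on a cart in front of the work surface, level with it; the furniture and walls round the work are solid. World frame = base frame: x ahead of the robot, y to its left, z up, the work surface at z = 0. Lengths are in m, angles in rad, forces in N, time in s.
With the tool pointing down it reaches from about 0.325 to 0.9 m from the base axis. Payload 3.5 kg.
Tool frame: the origin (TCP) lies on the centre line of the jaws, within the pads' length; the fingertips stand 19 mm ahead of it and the grasp point (between the pads) is the TCP; z points along the fingers, y is the line along which they close (so a half turn about z gives the same grasp; the last joint's range is limited). The gripper opens to 85 mm and grips with 20 to 120 N. Pads are 22 mm wide; open, the fingers measure 114 mm over their backs; the gripper's body (76 mm by 85 mm) begins 54 mm behind the grasp point. The pads swing forward as they close: fully open they stand 13 mm farther back than shut.
Start: joints at [1.061, 0.276, -0.026, 1.268, 0, 1.467], TCP at [0.247, 0.574, 0.214] pointing down, gripper open.
Joint ranges: [-3.12, 3.12], [-0.85, 1.88], [-1.08, 1.24], [-1.95, 2.15], [-1.57, 1.53], [-3.14, 3.14]. Speed limits (rad/s): [2.57, 2.57, 3.14, 3.14, 3.14, 3.14].

### API

Orientations are given as [roll, pitch, yaw] about the fixed x, y, z axes, in that order (R = Rz(yaw) Ry(pitch) Rx(roll)).
In Python, from bench import sense, camera, get_calibration, job, models gives the robot as it stands.
- The arm moves only by the shell command python3 -m pendant 'ROWS' [OPENING] [FORCE]. ROWS is JSON, a list that holds one entry, the list of rows, each a list of 6 numbers: the shift along the tool's x, y, z in mm, then the turn, a rotation vector about the tool's x, y, z in rad. In form: [[[x, y, z, wx, wy, wz], ...]]. A call has 1 to 8 rows; each row shifts and turns the commanded pose from where the row before left it, along the tool's axes as they then stand; what a row does not reach is not made up. A row lasts 1/8 s, in which the tool goes at most 62.5 mm and 10.7 degrees, less where a joint would pass 70% of its speed; a pose out of reach is approached as far as the arm can. A call with a gripper value outside its range is refused whole. OPENING is the finger opening in mm, from 0 to 85.4, set as the call begins (- or left out, the last holds). The fingers move at their own pace and stop on an object; FORCE is the grip in N (left out, the last holds). Time passes only in rows, so rows that do not move let the fingers close. It gives the time, the measured TCP pose, the force, the opening and the grip force at its end, in the units of the state.
- sense(): the state, without advancing time (a new reading comes with each control period).
- camera(name): name is "scene" or "top" or "wrist"; returns (picture, depth): 480x640x3 uint8, red, green, blue; 480x640 float32, m along the optical axis (not along the pixel's ray), 0 where there is no reading.
- get_calibration(name): a dict with "mtx" (3x3 intrinsics, pixels), "eye" and "attitude" of the camera in the world. Camera axes: x right, y down, z forward; pixel columns grow to the right and rows downward; lengths in m; the calibration is good to about 2 mm. A picture is of the moment at which its call begins: read the wrist's pose just before it. get_calibration takes no time and is no camera call; for the wrist camera it gives the pose at the moment of the call.
- job.finish_job(): hands the job in; it is judged then, once.
Trained networks look in the newest picture that a camera, given by its name, has taken for a name from the list of things; names that differ only in an ending like _2 or _b are one class to them, and where a whole thing is asked for, a point or a joint stands for the part that bears it (a point fixed in the world has none). Each returns a list of dicts, best first, with "conf" (0 to 1); they miss things now and then, are a little off and sometimes report something else, mostly with a low value. They report only what shows in the picture. A call takes as long as a camera call.
- models.find_in(thing, camera): "pixel" ([column, row] in pixels, amid what is visible of it).
- models.cut_out(thing, camera): "mask" (480x640 bool, what is visible of it) and "pixel" ([column, row] in pixels, amid what is visible of it).
- models.landmark_of(thing, camera): "pixel" ([column, row] in pixels: a listed point, or the origin of a listed thing).
The state is a dict: "t": time; "joint_pos": joint angles; "dq": joint speeds; "effort": joint torques, N m; "tool_pos": TCP position; "eef_rot": TCP orientation; "contact_force": force on the tool from outside, world axes, zero at the start; "wrist_torque": the same for the moment, N m; "grip_width": finger opening in m; "finger_force": force on a finger pad.
Only numpy, scipy, OpenCV 4.12 (cv2) and the standard library are available. Lean on these libraries where they do the work, as an engineer would, in place of code of your own. Each camera call takes 0.05 s, during which the arm holds its last target. There are 200 camera calls.

## Working session

There is one attempt and no reset: what is moved stays moved. The work goes in short steps, Python scripts to look and compute and a shell command to move; the robot and the scene stay as the last step left them, time stands still between calls to the robot, and variables do not carry over. Pictures are saved under pics/ and viewed, at most 14 in all, crops included, and the job is handed in when it is done.

```bash
mkdir -p pics; ls
cat > h.py <<'E'
import numpy as np, cv2
from bench import sense, camera, get_calibration, job, models
from scipy.spatial.transform import Rotation as R
def att(c):
    a=np.array(c["attitude"],float)
    return a if a.shape==(3,3) else (R.from_euler('xyz',a).as_matrix() if a.size==3 else R.from_quat(a).as_matrix())
def ray(c,px):
    d=np.linalg.inv(np.array(c["mtx"]))@np.array([px[0],px[1],1.]); return att(c)@d
def onplane(c,px,z):
    e=np.array(c["eye"]); d=ray(c,px); return e+d*(z-e[2])/d[2]
def proj(c,p):
    q=np.array(c["mtx"])@(att(c).T@(np.array(p)-np.array(c["eye"]))); return q[:2]/q[2]
E
python3 - <<'E'
from h import *
s=sense();print(s)
for n in("top","scene"):
    c=get_calibration(n);print(n,c)
    p,d=camera(n);cv2.imwrite(f"pics/{n}0.png",p[:,:,::-1])
    for t,z in(("carrier",0),("bar_grip",.0375),("cass_a_mid",.01),("block_a_mid",.005),("tray",0)):
        for r in models.landmark_of(t,n): print(t,np.round(r["pixel"]),round(r["conf"],2),np.round(onplane(c,r["pixel"],z),3))
E
```

```text
pics
{'t': 0.0, 'joint_pos': array([ 1.06057521e+00,  2.77155903e-01, -2.79141011e-02,  1.26799951e+00,
       -8.72363580e-08,  1.46738149e+00]), 'dq': array([ 0.00030022, -0.00043986,  0.00089382, -0.00126168,  0.00212406,
       -0.00015978]), 'effort': array([ 1.72333523e-03, -4.45504367e+01,  2.95206213e+01,  1.64061750e-02,
       -1.39120480e-04,  6.37392773e-06]), 'tool_pos': array([0.24690787, 0.57325528, 0.21302988]), 'eef_rot': array([-3.13933160e+00, -2.34575690e-04,  2.73478611e+00]), 'contact_force': array([-0.160718  ,  0.08814221,  0.48276353]), 'wrist_torque': array([-0.06872599, -0.04546837,  0.01694464]), 'finger_force': 0.0, 'grip_width': 0.08535568406383415}
top {'mtx': array([[572.019549  ,   0.        , 318.93071853],
       [  0.        , 572.019549  , 251.74492728],
       [  0.        ,   0.        ,   1.        ]]), 'eye': array([0.24454738, 0.05787377, 1.29870397]), 'attitude': array([-2.96323766, -0.01290997, -1.58054638])}
carrier [460. 221.] 0.89 [ 0.549 -0.291  0.   ]
bar_grip [312. 270.] 0.47 [0.43  0.055 0.038]
cass_a_mid [456. 232.] 0.56 [ 0.521 -0.279  0.01 ]
block_a_mid [220. 283.] 0.75 [0.407 0.265 0.005]
block_a_mid [458. 221.] 0.23 [ 0.548 -0.286  0.005]
tray [378. 220.] 0.73 [ 0.553 -0.101  0.   ]
scene {'mtx': array([[444.05175964,   0.        , 318.54426586],
       [  0.        , 444.05175964, 239.61075235],
       [  0.        ,   0.        ,   1.        ]]), 'eye': array([ 0.09763097, -0.54091793,  0.63772345]), 'attitude': array([-2.26559707e+00,  8.23722080e-05, -5.95547130e-01])}
carrier [453. 352.] 0.61 [ 0.549 -0.288  0.   ]
cass_a_mid [440. 353.] 0.54 [ 0.522 -0.28   0.01 ]
block_a_mid [236. 216.] 0.73 [0.41  0.272 0.005]
block_a_mid [439. 352.] 0.57 [ 0.525 -0.276  0.005]
tray [213. 192.] 0.24 [0.41  0.402 0.   ]
```

```bash
python3 -c "
import cv2
a=cv2.imread('pics/top0.png')[150:400,120:540];cv2.imwrite('pics/t1.png',cv2.resize(a,(800,476),interpolation=2))"
```

```text
(no output)
```

View pics/t1.png

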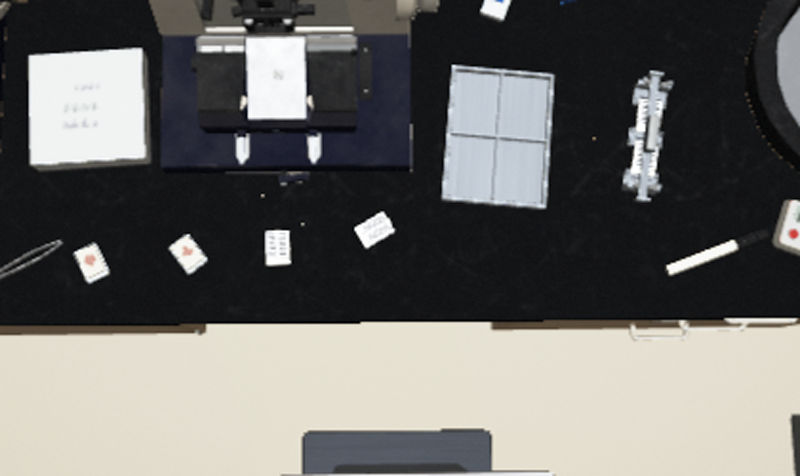

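View pics/scene0.png

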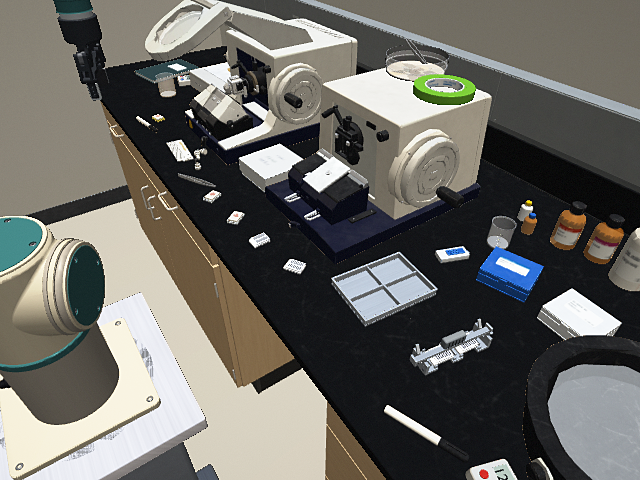

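The top view shows the carrier at full-image pixel (460,221), the tray at (381,222) and the closed cassettes at (266,280) and (317,271). The wax blocks are at (168,287) and (219,283). Next I'll measure orientations and work out the first move.

```bash
cat >> h.py <<'E'
def go(x,y,z,yaw=None,cur=None):
    "print delta in tool axes (mm) from the measured pose, and turn about tool z"
    s=sense(); p=np.array(s["tool_pos"]); r=R.from_euler('xyz',s["eef_rot"])
    d=r.inv().apply(np.array([x,y,z])-p)*1000
    out=[f"from {np.round(p,4)} yaw {s['eef_rot'][2]:.3f} d(mm) {np.round(d,1)}"]
    if yaw is not None:
        rv=(r.inv()*R.from_euler('xyz',[np.pi,0,yaw])).as_rotvec(); out.append(f"turn {np.round(rv,3)}")
    print(*out, "t",round(s['t'],2))
def comps(p,c,z,box,thr=150,amin=60,sat=60):
    "bright blobs in pixel box -> world centre, size mm, angle of long side"
    x0,y0,x1,y1=box; hsv=cv2.cvtColor(p,cv2.COLOR_RGB2HSV)
    m=((hsv[...,2]>thr)&(hsv[...,1]<sat)).astype(np.uint8); k=np.zeros_like(m);k[y0:y1,x0:x1]=m[y0:y1,x0:x1]
    k=cv2.morphologyEx(k,cv2.MORPH_CLOSE,np.ones((5,5)))
    out=[]
    for ct in cv2.findContours(k,cv2.RETR_EXTERNAL,cv2.CHAIN_APPROX_NONE)[0]:
        if cv2.contourArea(ct)<amin: continue
        w=np.array([onplane(c,q[0],z)[:2] for q in ct],np.float32)*1000
        (cx,cy),(a,b),t=cv2.minAreaRect(w)
        if a<b: a,b,t=b,a,t+90
        t=(t+90)%180-90
        out.append((cx/1000,cy/1000,a,b,np.radians(t),ct[:,0].mean(0)))
        print("xy %.4f %.4f size %.0f x %.0f ang %.3f"%out[-1][:5],"px",np.round(ct[:,0].mean(0)))
    return out
E
python3 - <<'E'
from h import *
p=cv2.imread("pics/top0.png")[:,:,::-1].copy();c=get_calibration("top")
print("cass");comps(p,c,.009,(240,255,345,305))
print("tray");comps(p,c,.016,(340,175,420,270),110)
print("carrier");comps(p,c,.035,(440,175,480,265),90)
go(.55,-.29,.2,np.pi)
E
```

```text
cass
xy 0.4139 0.1608 size 39 x 29 ang 0.009 px [265. 280.]
xy 0.4344 0.0452 size 42 x 28 ang -1.045 px [316. 270.]
tray
xy 0.5465 -0.1055 size 169 x 127 ang -0.097 px [381. 221.]
carrier
xy 0.5422 -0.2810 size 161 x 46 ang -0.177 px [459. 221.]
from [0.2473 0.574  0.2142] yaw 2.735 d(mm) [-619.8 -673.7   14.2] turn [ 0.     0.    -0.407] t 0.6
```

```bash
python3 -m pendant '[[[-41,-46,0,0,0,0],[-41,-46,0,0,0,0],[-41,-46,0,0,0,0],[-41,-46,0,0,0,0],[-41,-46,0,0,0,0],[-41,-46,0,0,0,0],[-41,-46,0,0,0,0],[-41,-46,0,0,0,0]]]' 60 60
python3 - <<'E'
from h import *
go(.52,-.285,.21,np.pi-.12)
E
```

```text
t: 1.6
tool_pos: [0.4035, 0.1044, 0.2147]
eef_rot: [3.141, 0.002, 2.735]
contact_force: [1.8, 0.7, 0.9]
grip_width: 0.0599
finger_force: 0.0
from [0.4035 0.1044 0.2147] yaw 2.735 d(mm) [-261.  -311.6    4.8] turn [ 0.001  0.002 -0.287] t 1.6
```

```bash
python3 -m pendant '[[[-24,-55,0,0,0,0],[-24,-55,0,0,0,0],[-42.5,-40.5,0,0,0,0],[-42.5,-40.5,0,0,0,0],[-42.5,-40.5,0,0,0,0],[-42.5,-40.5,0,0,0,0],[-42.5,-40.5,0,0,0,-0.14],[0,0,0,0,0,-0.145]]]'
python3 - <<'E'
from h import *
print(get_calibration("wrist"))
go(.52,-.285,.21,np.pi-.12)
c=get_calibration("wrist");p,d=camera("wrist");cv2.imwrite("pics/w1.png",p[:,:,::-1])
for t,z in(("carrier",0),("bar_grip",.0375),("cass_a_mid",.0127)):
    for r in models.landmark_of(t,"wrist"): print(t,np.round(r["pixel"]),round(r["conf"],2),np.round(onplane(c,r["pixel"],z),4))
E
```

```text
t: 2.6
tool_pos: [0.5201, -0.2881, 0.2137]
eef_rot: [-3.14, 0.001, 3.021]
contact_force: [-0.9, 0.7, 0.2]
grip_width: 0.06
finger_force: 0.0
{'mtx': array([[338.89143803,   0.        , 324.5108524 ],
       [  0.        , 338.89143803, 239.90061264],
       [  0.        ,   0.        ,   1.        ]]), 'eye': array([ 0.44103299, -0.27859827,  0.37330706]), 'attitude': array([2.82485404e+00, 2.30081438e-03, 1.44856887e+00])}
from [ 0.5201 -0.2881  0.2137] yaw 3.021 d(mm) [0.4 3.  3.7] turn [-0.001  0.001 -0.001] t 2.6
carrier [332. 224.] 0.89 [ 0.5449 -0.2837  0.    ]
bar_grip [329. 232.] 0.95 [ 0.5422 -0.2873  0.0375]
```

View pics/w1.png

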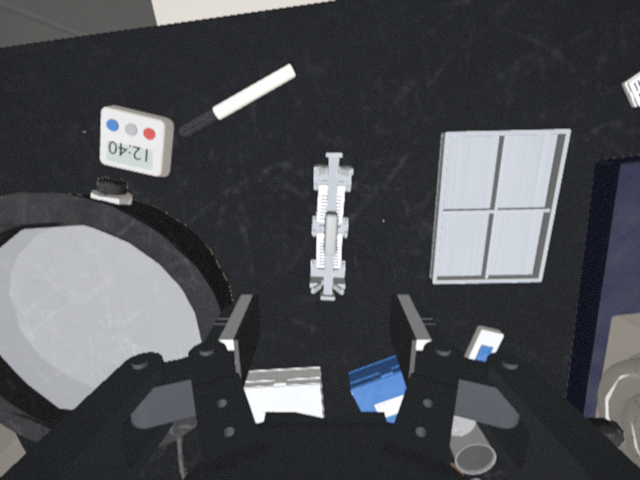

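The wrist view shows the carrier centre at about (331,226), with the bar ends at (333,155) and (328,298). The tray's rim corners are at (443,130), (571,129), (545,283) and (432,279).

Run:
```python
from h import *
c=get_calibration("wrist")
a=onplane(c,(333.5,153),.026);b=onplane(c,(328,300),.026);print("bar ends",a,b,np.linalg.norm(a-b),"mid",(a+b)/2,"ang",np.arctan2(*(b-a)[1::-1]))
q=[onplane(c,x,.016)[:2]*1000 for x in((443,130),(571,129),(545,283),(432,279))]
print(np.round(q));print(cv2.minAreaRect(np.array(q,np.float32)),np.mean(q,0))
p=cv2.imread("pics/w1.png")[:,:,::-1].copy()
comps(p,c,.016,(425,120,580,292),90)
th=np.arctan2(*(b-a)[1::-1])
go(.5425,-.2868,.1,np.pi+th)
```

```text
bar ends [ 0.46276003 -0.26828531  0.026     ] [ 0.62434325 -0.29367194  0.026     ] 0.1635653374638516 mid [ 0.54355164 -0.28097862  0.026     ] ang -0.15583790144571744
[[ 455. -156.]
 [ 470.  -29.]
 [ 639.  -42.]
 [ 618. -172.]]
((547.0631103515625, -99.31582641601562), (131.10302734375, 172.6458282470703), 84.56884765625) [545.48618347 -99.88948886]
xy 0.5467 -0.1024 size 170 x 131 ang -0.104 px [496. 204.]
from [ 0.5183 -0.2836  0.2141] yaw 3.017 d(mm) [-24.5  -0.3 114.1] turn [ 0.    -0.     0.032] t 2.8
```

```bash
python3 -m pendant '[[[-12,0,57,0,0,0.03],[-12,0,57,0,0,0],[0,0,0,0,0,0]]]'
cat > look.py <<'E'
from h import *; import sys
c=get_calibration("wrist");p,d=camera("wrist");cv2.imwrite(f"pics/{sys.argv[1]}.png",p[:,:,::-1]);np.save("pics/d.npy",d);import pickle;pickle.dump(c,open("pics/c.pkl","wb"))
for a in sys.argv[2:]:
    t,z=a.split(":")
    for r in models.landmark_of(t,"wrist"): print(t,np.round(r["pixel"]),round(r["conf"],2),np.round(onplane(c,r["pixel"],float(z)),4))
E
python3 look.py w2 carrier:0 bar_grip:.0375 cass_a_mid:.0127 tray:0
```

```text
t: 3.18
tool_pos: [0.5385, -0.2835, 0.0955]
eef_rot: [3.137, -0.01, 2.99]
contact_force: [-0.4, 0.7, 0.5]
grip_width: 0.0602
finger_force: 0.0
carrier [326. 243.] 0.62 [ 0.5441 -0.2838  0.    ]
bar_grip [322. 258.] 0.63 [ 0.5423 -0.2866  0.0375]
cass_a_mid [321. 209.] 0.73 [ 0.5136 -0.2823  0.0127]
tray [552. 214.] 0.93 [ 0.5476 -0.1071  0.    ]
```

View pics/w2.png

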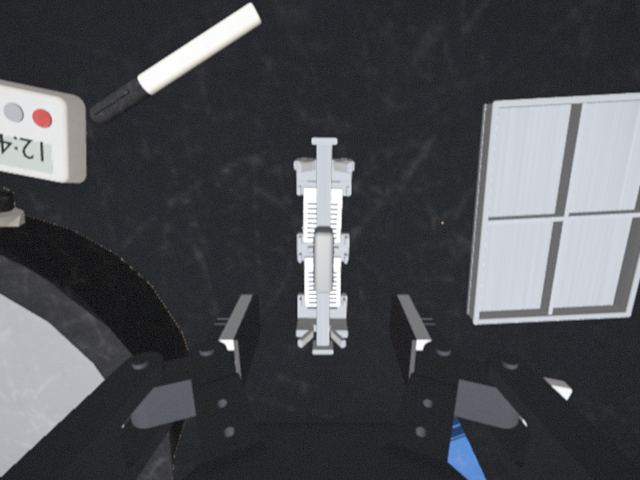

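The bar hangs upright in the image, with its ends at (324,139) and (322,352) and the grip at (323,259). The pads sit on either side at x≈245 and 405.

```bash
cat >> h.py <<'E'
import pickle
def px(u,v,z):
    w=onplane(pickle.load(open("pics/c.pkl","rb")),(u,v),z); return w
E
python3 - <<'E'
from h import *
c=pickle.load(open("pics/c.pkl","rb"));d=np.load("pics/d.npy")
s=sense();print("tcp px",proj(c,s["tool_pos"]))
print("depth z",[ (c["eye"]+ray(c,(323,v))*d[v,323])[:3].round(4) for v in(145,200,240,259,280,300,345)])
print(px(323,259,.0475),px(324,139,.0275),px(322,353,.0275))
go(.5423,-.2866,.042,np.pi-.16)
E
```

```text
tcp px [318.27093311 308.0541036 ]
depth z [array([ 0.4688, -0.2741,  0.0271]), array([ 0.5044, -0.2796,  0.0279]), array([ 0.5265, -0.2831,  0.0473]), array([ 0.5392, -0.2851,  0.0479]), array([ 0.5545, -0.2874,  0.0468]), array([ 0.5793, -0.2913,  0.0273]), array([ 0.6175, -0.2973,  0.0281])]
[ 0.53936885 -0.28507916  0.0475    ] [ 0.46515643 -0.27287435  0.0275    ] [ 0.62506998 -0.29924848  0.0275    ]
from [ 0.5441 -0.2882  0.1036] yaw 2.990 d(mm) [ 2.3  1.4 61.6] turn [-0.002  0.005  0.008] t 3.42
```

```bash
python3 look.py w3 carrier:0 bar_grip:.0375 tray:0
python3 - <<'E'
from h import *
c=pickle.load(open("pics/c.pkl","rb"));d=np.load("pics/d.npy")
s=sense();print(s["tool_pos"],"tcp px",proj(c,s["tool_pos"]))
p=cv2.imread("pics/w3.png");v,u=np.mgrid[:480,:640]
P=np.einsum('ij,hwj->hwi',att(c)@np.linalg.inv(c["mtx"]),np.dstack([u,v,np.ones_like(u)]))*d[...,None]+c["eye"]
def fit(m,n):
    q=P[m][:,:2];print(n,len(q),q.mean(0).round(4),cv2.minAreaRect((q*1000).astype(np.float32)))
roi=(u>280)&(u<370)&(v>100)&(v<380)&(d>0)
fit(roi&(P[...,2]>.0435)&(P[...,2]<.06),"grip")
fit(roi&(abs(P[...,2]-.0275)<.003)&(u>314)&(u<333),"bar")
E
```

```text
carrier [331. 231.] 0.9 [ 0.5445 -0.2836  0.    ]
bar_grip [328. 232.] 0.28 [ 0.5335 -0.2851  0.0375]
tray [556. 204.] 0.58 [ 0.549  -0.1057  0.    ]
[ 0.54311443 -0.2877382   0.10202644] tcp px [326.21377845 286.65737099]
grip 1150 [ 0.5411 -0.2854] ((542.17724609375, -285.44781494140625), (14.120527267456055, 43.38636779785156), 80.55786895751953)
bar 1478 [ 0.5378 -0.2864] ((542.6602783203125, -290.07757568359375), (13.52560806274414, 152.4615936279297), 81.59819030761719)
```

```bash
python3 -m pendant '[[[1,1.5,30,0,0,0.01],[0,0,26,0,0,0],[0,0,4,0,0,0],[0,0,0,0,0,0],[0,0,0,0,0,0]]]' 40 40; python3 -m pendant '[[[0,0,0,0,0,0],[0,0,0,0,0,0],[0,0,0,0,0,0],[0,0,0,0,0,0]]]' 0 40
```

```text
t: 4.25
tool_pos: [0.5426, -0.2863, 0.0417]
eef_rot: [-3.14, 0.002, 2.98]
contact_force: [0.2, 0.2, -0.2]
grip_width: 0.0401
finger_force: 0.0
t: 4.75
tool_pos: [0.5415, -0.2855, 0.0403]
eef_rot: [3.142, 0.0, 2.98]
contact_force: [0.2, -0.1, -0.1]
grip_width: 0.0002
finger_force: 0.0
```

```bash
python3 look.py w4 bar_grip:.0375; python3 -c "
import cv2
a=cv2.imread('pics/w4.png')[100:440,120:560];cv2.imwrite('pics/w4c.png',cv2.resize(a,(776,600),interpolation=2))"
```

```text
bar_grip [324. 290.] 0.98 [ 0.5431 -0.2863  0.0375]
```

View pics/w4c.png

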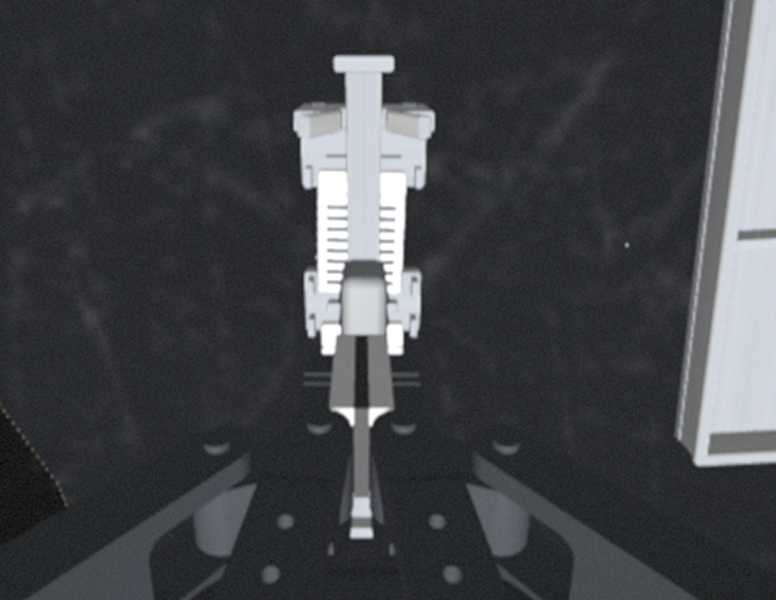

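The crop shows the pads at (362,370) reading fully shut, with the grip's near part at (363,305) in front of them. I'll check with depth whether they closed above it or on it.

Run:
```python
from h import *
s=sense();print(s["tool_pos"],s["grip_width"],s["finger_force"],s["t"])
c=pickle.load(open("pics/c.pkl","rb"));d=np.load("pics/d.npy")
for u in(314,319,325,331,336):
    print(u,[(int(v),*((c["eye"]+ray(c,(u,v))*d[v,u])[[0,2]]*1000).round().astype(int)) for v in range(235,345,8)])
```

```text
[ 0.54149798 -0.28541029  0.04019716] 3.571587291831385e-05 0.0 4.85
314 [(235, np.int64(518), np.int64(18)), (243, np.int64(523), np.int64(18)), (251, np.int64(523), np.int64(31)), (259, np.int64(522), np.int64(45)), (267, np.int64(526), np.int64(46)), (275, np.int64(530), np.int64(45)), (283, np.int64(534), np.int64(45)), (291, np.int64(530), np.int64(63)), (299, np.int64(530), np.int64(71)), (307, np.int64(530), np.int64(77)), (315, np.int64(530), np.int64(84)), (323, np.int64(530), np.int64(90)), (331, np.int64(530), np.int64(95)), (339, np.int64(529), np.int64(101))]
319 [(235, np.int64(515), np.int64(28)), (243, np.int64(520), np.int64(28)), (251, np.int64(520), np.int64(39)), (259, np.int64(522), np.int64(47)), (267, np.int64(526), np.int64(47)), (275, np.int64(529), np.int64(48)), (283, np.int64(534), np.int64(47)), (291, np.int64(530), np.int64(63)), (299, np.int64(531), np.int64(70)), (307, np.int64(530), np.int64(78)), (315, np.int64(531), np.int64(84)), (323, np.int64(531), np.int64(89)), (331, np.int64(531), np.int64(94)), (339, np.int64(533), np.int64(95))]
325 [(235, n
[... 816 characters left out ...]
t64(71)), (307, np.int64(531), np.int64(77)), (315, np.int64(530), np.int64(85)), (323, np.int64(531), np.int64(89)), (331, np.int64(531), np.int64(95)), (339, np.int64(530), np.int64(101))]
336 [(235, np.int64(520), np.int64(18)), (243, np.int64(525), np.int64(17)), (251, np.int64(523), np.int64(36)), (259, np.int64(523), np.int64(46)), (267, np.int64(527), np.int64(47)), (275, np.int64(531), np.int64(48)), (283, np.int64(536), np.int64(47)), (291, np.int64(532), np.int64(63)), (299, np.int64(531), np.int64(72)), (307, np.int64(532), np.int64(78)), (315, np.int64(532), np.int64(84)), (323, np.int64(532), np.int64(89)), (331, np.int64(532), np.int64(95)), (339, np.int64(530), np.int64(102))]
```

Depth shows the pad tips at z≈57 mm, above the grip top at 47 mm. They are really about 36 mm higher than the reported TCP implies, so I'll open, descend in guarded steps and check.

```bash
python3 -m pendant '[[[0,0,0,0,0,0],[0,0,0,0,0,0],[0,0,10,0,0,0],[0,0,0,0,0,0]]]' 40 40;  python3 -m pendant '[[[0,0,8,0,0,0],[0,0,0,0,0,0]]]'; python3 look.py w5
python3 - <<'E'
from h import *
c=pickle.load(open("pics/c.pkl","rb"));d=np.load("pics/d.npy")
print(c["eye"]-sense()["tool_pos"])
for v in range(240,400,10):
    print(v,[(u,*((c["eye"]+ray(c,(u,v))*d[v,u])*1000).round().astype(int).tolist()) for u in(260,268,276,284,292,300,325)])
E
```

```text
t: 5.35
tool_pos: [0.5405, -0.2848, 0.0289]
eef_rot: [3.141, -0.002, 2.98]
contact_force: [-0.3, 0.1, 0.2]
grip_width: 0.0401
finger_force: 0.0
t: 5.6
tool_pos: [0.5408, -0.285, 0.0213]
eef_rot: [3.141, -0.002, 2.98]
contact_force: [0.2, 0.5, -0.8]
grip_width: 0.04
finger_force: 0.0
[-0.07844689  0.0125063   0.1594445 ]
240 [(260, 515, -318, 0), (268, 516, -314, 0), (276, 516, -309, 0), (284, 518, -305, -2), (292, 518, -300, -1), (300, 513, -294, 17), (325, 512, -281, 28)]
250 [(260, 520, -319, 1), (268, 521, -315, 0), (276, 522, -311, 0), (284, 523, -306, 0), (292, 524, -301, 0), (300, 519, -295, 17), (325, 517, -281, 27)]
260 [(260, 527, -321, 0), (268, 527, -316, 0), (276, 528, -312, -1), (284, 529, -307, 0), (292, 529, -303, 0), (300, 524, -296, 17), (325, 522, -282, 27)]
270 [(260, 533, -322, 0), (268, 533, -317, 0), (276, 534, -313, 0), (284, 535, -308, 0), (292, 532, -302, 9), (300, 530, -297, 17), (325, 521, -282, 42)]
280 [(260, 539, -324, -1), (268, 540, -319, 0), (276, 541, -315, -2), (284, 541, -310, 0), (292, 535, -302, 15), (300, 539, -299, 7), (325, 523, -282, 48)]
290
[... 1023 characters left out ...]
19, 0), (292, 584, -312, 8), (300, 584, -307, 9), (325, 558, -288, 48)]
360 [(260, 526, -303, 93), (268, 538, -306, 78), (276, 548, -307, 64), (284, 596, -321, 0), (292, 590, -314, 8), (300, 591, -309, 9), (325, 580, -292, 27)]
370 [(260, 522, -300, 104), (268, 542, -307, 77), (276, 602, -327, 0), (284, 603, -322, 0), (292, 598, -315, 7), (300, 599, -310, 8), (325, 585, -293, 28)]
380 [(260, 522, -300, 108), (268, 546, -308, 78), (276, 610, -329, 0), (284, 611, -324, 0), (292, 603, -316, 11), (300, 603, -311, 11), (325, 592, -294, 27)]
390 [(260, 521, -299, 112), (268, 617, -336, 0), (276, 618, -331, -1), (284, 619, -326, -1), (292, 601, -315, 21), (300, 602, -310, 21), (325, 600, -295, 26)]
```

```bash
python3 -m pendant '[[[0,0,13,0,0,0],[0,0,0,0,0,0]]]';  python3 -m pendant '[[[0,0,0,0,0,0],[0,0,0,0,0,0],[0,0,0,0,0,0],[0,0,0,0,0,0]]]' 0 40
```

```text
t: 5.9
tool_pos: [0.5404, -0.2847, 0.0077]
eef_rot: [3.14, -0.003, 2.98]
contact_force: [-0.2, 0.6, 0.4]
grip_width: 0.0397
finger_force: 0.0
t: 6.4
tool_pos: [0.5417, -0.2856, 0.0094]
eef_rot: [-3.141, 0.0, 2.98]
contact_force: [-0.1, -0.1, 0.0]
grip_width: 0.0121
finger_force: 41.4
```

```bash
python3 -m pendant '[[[0,0,-10,0,0,0],[0,0,-25,0,0,0],[0,0,-25,0,0,0],[44.6,22.1,0,0,0,0],[44.6,22.1,0,0,0,0],[44.6,22.1,0,0,0,0],[44.6,22.1,0,0,0,0.17],[0,0,0,0,0,0.18]]]';  python3 -m pendant '[[[0,0,0,0,0,0.18],[0,0,0,0,0,0.18],[0,0,0,0,0,0.18],[0,0,0,0,0,0.18],[0,0,0,0,0,0.18],[0,0,0,0,0,0.16],[0,0,0,0,0,0],[0,0,0,0,0,0]]]'; python3 look.py w6;python3 - <<'E'
from h import *
go(.38,-.17,.02,np.pi/2)
c=get_calibration("top");p,d=camera("top");cv2.imwrite("pics/t6.png",p[:,:,::-1])
a=p[150:400,120:540,::-1];w=cv2.imread("pics/w6.png")
cv2.imwrite("pics/m6.png",np.hstack([cv2.resize(a,(400,300)),cv2.resize(w,(400,300))]))
E
```

```text
t: 7.4
tool_pos: [0.3745, -0.1657, 0.0682]
eef_rot: [3.141, -0.006, 2.625]
contact_force: [1.0, -0.5, -0.3]
grip_width: 0.0123
finger_force: 41.2
t: 8.4
tool_pos: [0.3798, -0.1695, 0.0695]
eef_rot: [3.141, 0.0, 1.572]
contact_force: [0.2, -0.8, -1.0]
grip_width: 0.0121
finger_force: 41.2
from [ 0.3798 -0.1695  0.0695] yaw 1.572 d(mm) [-0.5  0.2 49.5] turn [0.    0.    0.001] t 8.45
```

View pics/m6.png

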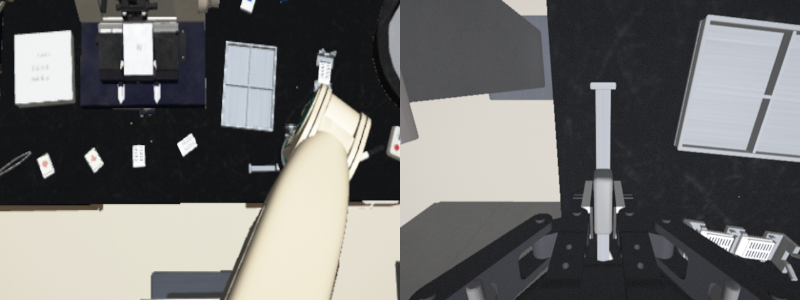

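The bar is held square in the wrist view (right half), with its end at (603,87), over the clear strip.

```bash
python3 -m pendant '[[[0,0,40,0,0,0],[0,0,30,0,0,0],[0,0,6,0,0,0],[0,0,2,0,0,0],[0,0,0,0,0,0],[0,0,0,0,0,0]]]'; python3 -m pendant '[[[0,0,0,0,0,0],[0,0,0,0,0,0]]]'
```

```text
t: 9.25
tool_pos: [0.3807, -0.1702, -0.0078]
eef_rot: [3.14, 0.001, 1.57]
contact_force: [-0.2, 0.7, -1.2]
grip_width: 0.0118
finger_force: 41.2
t: 9.5
tool_pos: [0.38, -0.1696, -0.0084]
eef_rot: [3.141, 0.0, 1.57]
contact_force: [-0.8, -1.0, -1.2]
grip_width: 0.012
finger_force: 41.2
```

```bash
python3 -m pendant '[[[0,0,1,0,0,0],[0,0,0,0,0,0]]]'; python3 -m pendant '[[[0,0,0,0,0,0],[0,0,0,0,0,0],[0,0,-40,0,0,0],[0,0,-50,0,0,0],[-28.6,38.8,-20,0,0,-0.0],[-28.6,38.8,0,0,0,0],[-28.6,38.8,0,0,0,0],[-28.6,38.8,0,0,0,-0.17]]]' 45 40; python3 -m pendant '[[[0,0,0,0,0,-0.18],[0,0,0,0,0,-0.18],[0,0,0,0,0,-0.18],[0,0,0,0,0,-0.18],[0,0,0,0,0,-0.18],[0,0,0,0,0,-0.18],[0,0,0,0,0,-0.155],[0,0,0,0,0,0]]]';python3 -m pendant '[[[0,0,0,0,0,0],[0,0,0,0,0,0]]]'; python3 look.py w7 carrier:0 cass_a_mid:.0127 tray:0
```

```text
t: 9.75
tool_pos: [0.3796, -0.1694, -0.0099]
eef_rot: [-3.141, -0.0, 1.57]
contact_force: [0.3, -0.3, -1.5]
grip_width: 0.012
finger_force: 41.2
t: 10.75
tool_pos: [0.5361, -0.285, 0.1003]
eef_rot: [3.141, 0.0, 1.744]
contact_force: [-0.4, -0.6, -0.4]
grip_width: 0.0447
finger_force: 0.0
t: 11.75
tool_pos: [0.5347, -0.284, 0.1001]
eef_rot: [3.141, -0.0, 2.973]
contact_force: [-0.3, -0.6, 0.5]
grip_width: 0.0449
finger_force: 0.0
t: 12.0
tool_pos: [0.5347, -0.2841, 0.1002]
eef_rot: [3.142, -0.0, 2.974]
contact_force: [-0.1, -1.1, 0.1]
grip_width: 0.0447
finger_force: 0.0
carrier [326. 244.] 0.97 [ 0.5438 -0.2851  0.    ]
cass_a_mid [324. 217.] 0.68 [ 0.5179 -0.2825  0.0127]
tray [556. 213.] 0.72 [ 0.5485 -0.1029  0.    ]
```

View pics/w7.png

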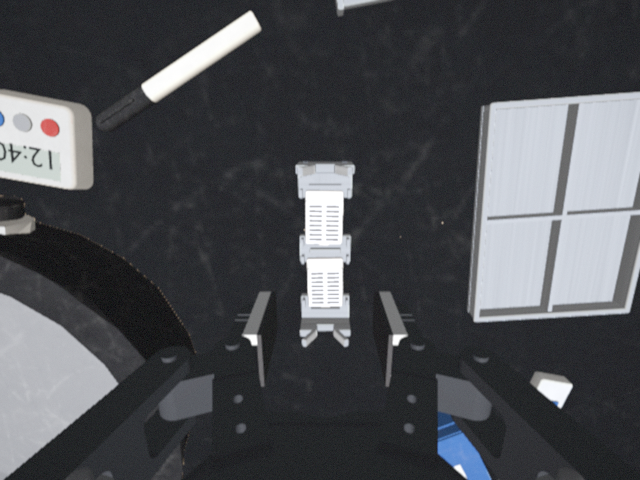

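The bar is out and both cassettes show in the carrier, at (324,217) and (324,283). The tray's rim spans (490,105) to (635,320), and part of the laid-down bar is at the top.

```bash
cat >> h.py <<'E'
def cloud():
    c=pickle.load(open("pics/c.pkl","rb"));d=np.load("pics/d.npy");v,u=np.mgrid[:480,:640]
    return np.einsum('ij,hwj->hwi',att(c)@np.linalg.inv(c["mtx"]),np.dstack([u,v,np.ones_like(u)]))*d[...,None]+c["eye"],u,v,d>0
def rect(P,m,n):
    k=m.astype(np.uint8);k=cv2.morphologyEx(cv2.morphologyEx(k,cv2.MORPH_CLOSE,np.ones((5,5))),cv2.MORPH_OPEN,np.ones((3,3)))>0
    l,a=cv2.connectedComponents((k&m).astype(np.uint8))
    for i in range(1,l):
        q=(P[a==i][:,:2]*1000).astype(np.float32)
        if len(q)<150: continue
        (x,y),(w,h),t=cv2.minAreaRect(q)
        if w<h:w,h,t=h,w,t+90
        print(n,"c %.1f %.1f size %.0f x %.0f ang %.3f n %d"%(x,y,w,h,np.radians((t+90)%180-90),len(q)),"z %.1f"%(P[a==i][:,2].mean()*1000))
E
python3 - <<'E'
from h import *
P,u,v,ok=cloud();im=cv2.imread("pics/w7.png").min(2)
z=P[...,2]
rect(P,ok&(im>225)&(u>290)&(u<360)&(v>180)&(v<330)&(z>.012)&(z<.024),"cass")
rect(P,ok&(u>290)&(u<360)&(v>140)&(v<360)&(z>.005)&(z<.05),"carrier")
m=ok&(u>460)&(z>.0125)&(z<.02);rect(P,m,"trayrim")
c=pickle.load(open("pics/c.pkl","rb"))
x0=np.array([onplane(c,(565,215),.016)]);print("tray cross",x0)
E
```

```text
cass c 518.5 -282.4 size 41 x 27 ang -0.180 n 1618 z 16.8
cass c 571.1 -291.0 size 41 x 28 ang -0.172 n 1328 z 16.8
carrier c 544.1 -286.1 size 135 x 40 ang -0.168 n 7964 z 16.1
trayrim c 547.6 -106.2 size 168 x 126 ang -0.098 n 5784 z 15.9
trayrim c 711.9 -107.9 size 29 x 23 ang 1.172 n 295 z 13.1
tray cross [[ 0.54571107 -0.10636174  0.016     ]]
```

Run:
```python
from h import *
P,u,v,ok=cloud();im=cv2.imread("pics/w7.png").min(2)
for n,m in(("L",(u>240)&(u<285)),("R",(u>365)&(u<415))):
    q=P[ok&m&(v>270)&(v<400)&(P[...,2]>.08)];lo=q[q[:,2]<q[:,2].min()+.006]
    t=lo-sense()["tool_pos"]; print(n,"tip rel z",np.sort(t[:,2])[:6].round(4),"lo mean",t.mean(0).round(4))
a=-.168;X=np.array([np.cos(a),np.sin(a)]);Y=np.array([-X[1],X[0]])
w=P[...,:2]-np.array([.5441,-.2861]);cx=w@X;cy=w@Y
for s in(-1,1):
    r=[]
    for x in range(-50,52,4):
        m=ok&(abs(cx*1000-x)<2)&(cy*s>.0155)&(cy*s<.021)&(P[...,2]<.06)
        r.append((x,round(np.percentile(P[...,2][m],90)*1000) if m.any() else None))
    print(s,r)
```

```text
L tip rel z [0.0186 0.0195 0.0195 0.0196 0.0197 0.0198] lo mean [-0.0073 -0.0231  0.0225]
R tip rel z [0.0184 0.0189 0.0194 0.0195 0.0197 0.0199] lo mean [0.0008 0.023  0.0225]
-1 [(-50, 8), (-46, 14), (-42, 14), (-38, 1), (-34, 1), (-30, 1), (-26, 1), (-22, 1), (-18, 1), (-14, 1), (-10, 13), (-6, 14), (-2, 10), (2, 9), (6, 14), (10, 14), (14, 1), (18, 1), (22, 1), (26, 1), (30, 1), (34, 1), (38, 1), (42, 13), (46, 14), (50, 8)]
1 [(-50, 9), (-46, 14), (-42, 14), (-38, 1), (-34, 1), (-30, 1), (-26, 1), (-22, 1), (-18, 1), (-14, 1), (-10, 11), (-6, 15), (-2, 10), (2, 9), (6, 15), (10, 14), (14, 1), (18, 1), (22, 1), (26, 0), (30, 1), (34, 0), (38, 0), (42, 12), (46, 14), (50, 13)]
```

```bash
python3 -m pendant '[[[16,-0.5,45,0,0,0],[0,0,45,0,0,0],[0,0,10,0,0,0],[0,0,8,0,0,0],[0,0,0,0,0,0],[0,0,0,0,0,0]]]' 45 30; python3 -m pendant '[[[0,0,0,0,0,0],[0,0,0,0,0,0],[0,0,0,0,0,0],[0,0,0,0,0,0]]]' 0 30
```

```text
t: 12.95
tool_pos: [0.5203, -0.2828, -0.0062]
eef_rot: [-3.14, 0.003, 2.975]
contact_force: [-1.1, -0.2, 0.2]
grip_width: 0.045
finger_force: 0.0
t: 13.45
tool_pos: [0.52, -0.2826, -0.0064]
eef_rot: [-3.141, 0.002, 2.975]
contact_force: [-0.8, 0.8, 5.3]
grip_width: 0.0266
finger_force: 29.6
```

```bash
python3 -m pendant '[[[0,0,-10,0,0,0],[0,0,-25,0,0,0],[0,0,-45,0,0,0],[-13,50.4,0,0,0,0],[-13,50.4,0,0,0,0],[-13,50.4,0,0,0,0.17],[0,0,0,0,0,0.18],[0,0,0,0,0,0.18]]]';  python3 -m pendant '[[[0,0,0,0,0,0.18],[0,0,0,0,0,0.18],[0,0,0,0,0,0.18],[0,0,0,0,0,0.18],[0,0,0,0,0,0.18],[0,0,0,0,0,0.07],[0,0,0,0,0,0],[0,0,0,0,0,0]]]'; python3 look.py w8;python3 - <<'E'
from h import *
go(.5839,-.1401,-.01,1.473)
P,u,v,ok=cloud();z=P[...,2];im=cv2.imread("pics/w8.png").min(2)
rect(P,ok&(im>200)&(v>200)&(u>200)&(u<450)&(z>.04)&(z<.13),"held")
rect(P,ok&(u>280)&(z>.0125)&(z<.02),"rim")
E
```

```text
t: 14.45
tool_pos: [0.5826, -0.1381, 0.0725]
eef_rot: [-3.141, -0.0, 2.441]
contact_force: [-0.9, 0.0, -0.5]
grip_width: 0.0264
finger_force: 29.6
t: 15.45
tool_pos: [0.5824, -0.1392, 0.0723]
eef_rot: [-3.142, 0.0, 1.476]
contact_force: [-0.1, -0.2, 0.3]
grip_width: 0.0262
finger_force: 29.7
from [ 0.5824 -0.1392  0.0723] yaw 1.476 d(mm) [-0.7  1.6 82.3] turn [-0.     0.     0.003] t 15.5
held c 582.7 -138.3 size 42 x 28 ang 1.479 n 3989 z 95.5
rim c 616.0 0.8 size 88 x 1 ang 0.002 n 687 z 16.1
rim c 593.9 -109.8 size 125 x 74 ang 1.472 n 2912 z 16.7
rim c 731.7 -114.2 size 66 x 29 ang -0.371 n 3530 z 14.1
rim c 750.7 -188.0 size 96 x 42 ang 0.822 n 1067 z 16.3
rim c 569.3 -275.0 size 37 x 10 ang -0.179 n 292 z 14.9
rim c 802.3 -325.0 size 37 x 4 ang -0.055 n 337 z 16.4
```

View pics/w8.png

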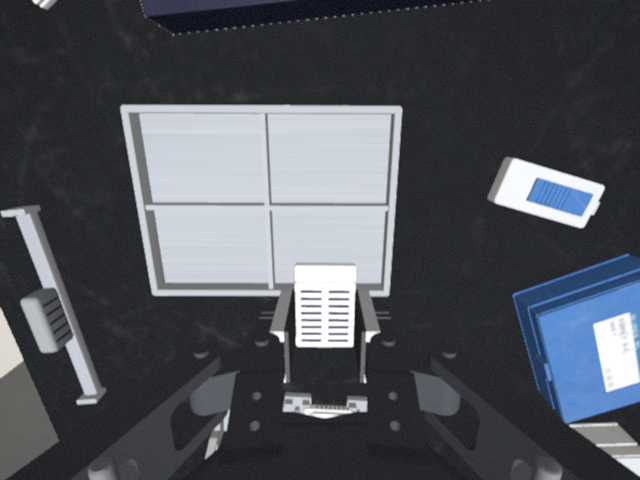

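The cassette is held cleanly at (325,305), over the tray's far −y pocket. The bar lies on the bench at left, with its grip at (45,320).

```bash
python3 -m pendant '[[[-1.7,1.4,40,0,0,0],[0,0,30,0,0,0],[0,0,9,0,0,0],[0,0,3,0,0,0],[0,0,0,0,0,0],[0,0,0,0,0,0]]]'; python3 -m pendant '[[[0,0,0,0,0,0],[0,0,0,0,0,0],[0,0,-20,0,0,0],[0,0,-60,0,0,0],[0,0,-20,0,0,0],[0,0,0,0,0,0],[0,0,0,0,0,0]]]' 40; python3 look.py w9
python3 - <<'E'
from h import *
P,u,v,ok=cloud();z=P[...,2];im=cv2.imread("pics/w9.png").min(2)
rect(P,ok&(im>215)&(z>.005)&(z<.02),"placed")
go(.571,-.291,.06,2.9736)
E
```

```text
t: 16.25
tool_pos: [0.5849, -0.1415, -0.0085]
eef_rot: [3.139, 0.001, 1.475]
contact_force: [0.6, 0.2, -0.7]
grip_width: 0.0263
finger_force: 29.6
t: 17.12
tool_pos: [0.5827, -0.1407, 0.089]
eef_rot: [-3.14, -0.001, 1.475]
contact_force: [-0.9, 0.6, 0.7]
grip_width: 0.0395
finger_force: 0.0
placed c 735.2 -115.8 size 73 x 29 ang -0.373 n 2571 z 12.8
placed c 585.3 -140.5 size 40 x 28 ang 1.480 n 1618 z 11.8
placed c 571.6 -286.3 size 43 x 23 ang -0.109 n 794 z 16.4
from [ 0.5822 -0.1405  0.0884] yaw 1.475 d(mm) [-150.9    3.3   28.3] turn [-0.002 -0.003 -1.499] t 17.18
```

```bash
python3 -m pendant '[[[-50,1,0,0,0,0],[-50,1,0,0,0,0],[-51,1,0,0,0,-0.17],[0,0,0,0,0,-0.18],[0,0,0,0,0,-0.18],[0,0,0,0,0,-0.18],[0,0,0,0,0,-0.18],[0,0,0,0,0,-0.18]]]' 45;  python3 -m pendant '[[[0,0,0,0,0,-0.18],[0,0,0,0,0,-0.18],[0,0,0,0,0,-0.069],[0,0,0,0,0,0],[0,0,0,0,0,0]]]'; python3 look.py w10;python3 - <<'E'
from h import *
go(.571,-.291,-.0064,2.9736)
P,u,v,ok=cloud();z=P[...,2];im=cv2.imread("pics/w10.png").min(2)
rect(P,ok&(im>215)&(z>.005)&(z<.02),"cass")
E
```

```text
t: 18.18
tool_pos: [0.5708, -0.2909, 0.0878]
eef_rot: [-3.142, -0.004, 2.551]
contact_force: [0.2, -0.6, 1.1]
grip_width: 0.0453
finger_force: 0.0
t: 18.8
tool_pos: [0.5716, -0.2913, 0.089]
eef_rot: [3.141, -0.002, 2.973]
contact_force: [-0.8, 0.2, 0.5]
grip_width: 0.0455
finger_force: 0.0
from [ 0.5718 -0.2913  0.0893] yaw 2.973 d(mm) [ 0.7  0.1 95.7] turn [ 0.001 -0.001 -0.001] t 18.85
cass c 407.2 -369.8 size 36 x 11 ang -1.230 n 940 z 12.3
cass c 435.3 -461.3 size 55 x 32 ang -0.359 n 2699 z 17.8
cass c 584.8 -140.8 size 41 x 28 ang 1.457 n 1530 z 11.6
cass c 572.2 -291.2 size 44 x 29 ang -0.144 n 1719 z 16.5
cass c 727.9 -113.0 size 56 x 31 ang -0.374 n 1042 z 12.6
```

```bash
python3 -m pendant '[[[0.5,0,45,0,0,0],[0,0,40,0,0,0],[0,0,8,0,0,0],[0,0,3,0,0,0],[0,0,0,0,0,0],[0,0,0,0,0,0]]]' 45 30; python3 -m pendant '[[[0,0,0,0,0,0],[0,0,0,0,0,0],[0,0,0,0,0,0],[0,0,0,0,0,0],[0,0,-10,0,0,0],[0,0,-30,0,0,0],[0,0,-45,0,0,0]]]' 0 30;  python3 -m pendant '[[[4.2,51.8,0,0,0,0],[4.2,51.8,0,0,0,0],[4.2,51.8,0,0,0,0],[4.2,51.8,0,0,0,0.17],[0,0,0,0,0,0.18],[0,0,0,0,0,0.18],[0,0,0,0,0,0.18],[0,0,0,0,0,0.18]]]';  python3 -m pendant '[[[0,0,0,0,0,0.18],[0,0,0,0,0,0.18],[0,0,0,0,0,0.18],[0,0,0,0,0,0.07],[0,0,0,0,0,0],[0,0,0,0,0,0]]]'; python3 look.py w11;python3 - <<'E'
from h import *
go(.5898,-.0834,-.0097,1.473)
P,u,v,ok=cloud();z=P[...,2];im=cv2.imread("pics/w11.png").min(2)
rect(P,ok&(im>200)&(v>200)&(u>200)&(u<450)&(z>.04)&(z<.13),"held")
E
```

```text
t: 19.6
tool_pos: [0.5731, -0.2925, -0.004]
eef_rot: [-3.14, 0.003, 2.974]
contact_force: [-0.3, 0.5, 0.3]
grip_width: 0.0452
finger_force: 0.0
t: 20.48
tool_pos: [0.5699, -0.2904, 0.0783]
eef_rot: [3.14, -0.004, 2.974]
contact_force: [1.1, -0.1, -1.8]
grip_width: 0.026
finger_force: 29.6
t: 21.48
tool_pos: [0.5894, -0.0843, 0.0793]
eef_rot: [-3.141, -0.0, 2.078]
contact_force: [0.1, -0.1, 0.4]
grip_width: 0.0257
finger_force: 29.6
t: 22.22
tool_pos: [0.5896, -0.0844, 0.0792]
eef_rot: [-3.141, -0.0, 1.475]
contact_force: [0.5, 0.2, 0.3]
grip_width: 0.0259
finger_force: 29.6
from [ 0.5897 -0.0844  0.0793] yaw 1.475 d(mm) [ 1.   0.1 89. ] turn [-0.    -0.     0.002] t 22.27
held c 590.0 -82.6 size 41 x 28 ang 1.481 n 3885 z 100.5
```

```bash
python3 -m pendant '[[[0,0,40,0,0,0],[0,0,36,0,0,0],[0,0,8,0,0,0],[0,0,3,0,0,0],[0,0,0,0,0,0],[0,0,0,0,0,0]]]'; python3 -m pendant '[[[0,0,0,0,0,0],[0,0,0,0,0,0],[0,0,-20,0,0,0],[0,0,-60,0,0,0],[0,0,-20,0,0,0],[0,0,0,0,0,0],[0,0,0,0,0,0]]]' 40; python3 look.py w12
python3 - <<'E'
from h import *
P,u,v,ok=cloud();z=P[...,2];im=cv2.imread("pics/w12.png").min(2)
rect(P,ok&(im>215)&(z>.005)&(z<.02),"placed")
go(.42,-.1,.09,1.473)
E
```

```text
t: 23.02
tool_pos: [0.5912, -0.0848, -0.0063]
eef_rot: [3.139, 0.0, 1.474]
contact_force: [-0.7, 0.0, -0.6]
grip_width: 0.0257
finger_force: 29.6
t: 23.9
tool_pos: [0.5887, -0.0842, 0.0909]
eef_rot: [-3.139, -0.0, 1.474]
contact_force: [-0.6, -0.2, 0.1]
grip_width: 0.0399
finger_force: 0.0
placed c 436.9 45.2 size 40 x 28 ang -1.035 n 2091 z 8.9
placed c 591.3 -83.2 size 41 x 28 ang 1.488 n 1613 z 11.8
placed c 734.5 -115.6 size 72 x 30 ang -0.377 n 2016 z 12.8
placed c 585.2 -139.7 size 40 x 27 ang 1.464 n 1382 z 11.8
from [ 0.5882 -0.0841  0.0904] yaw 1.474 d(mm) [ -32.1 -165.9    0.9] turn [-0.003 -0.001  0.001] t 23.95
```

```bash
python3 -m pendant '[[[-10.7,-55.3,0,0,0,0],[-10.7,-55.3,0,0,0,0],[-10.7,-55.3,0,0,0,-0.15],[0,0,0,0,0,-0.16],[0,0,0,0,0,-0.16],[0,0,0,0,0,-0.16],[0,0,0,0,0,0],[0,0,0,0,0,0]]]' 45; python3 look.py w13
python3 - <<'E'
from h import *
P,u,v,ok=cloud();z=P[...,2];im=cv2.imread("pics/w13.png").min(2)
rect(P,ok&(im>215)&(z>.004)&(z<.02)&(P[...,0]<.48),"cass")
c=get_calibration("top");p,d=camera("top");vv,uu=np.mgrid[:480,:640]
Q=np.einsum('ij,hwj->hwi',att(c)@np.linalg.inv(c["mtx"]),np.dstack([uu,vv,np.ones_like(uu)]))*d[...,None]+c["eye"]
for y0 in np.arange(-.04,.22,.02):
    m=(d>0)&(abs(Q[...,1]-y0)<.01)&(Q[...,0]>.45)&(Q[...,0]<.75)
    print(round(y0,2),[(h,round(float(Q[m&(Q[...,2]>h)][:,0].min()),3)) for h in(.01,.03,.06,.1,.2) if (m&(Q[...,2]>h)).any()])
go(.437,.045,.09,2.107)
E
```

```text
t: 24.95
tool_pos: [0.4208, -0.1001, 0.0914]
eef_rot: [-3.14, -0.001, 2.102]
contact_force: [0.3, 0.7, 0.1]
grip_width: 0.0449
finger_force: 0.0
cass c 435.7 44.9 size 40 x 28 ang -1.050 n 2202 z 8.8
cass c 406.3 -368.1 size 38 x 10 ang -1.227 n 270 z 12.6
-0.04 [(0.01, 0.469), (0.03, 0.745), (0.06, 0.745), (0.1, 0.745)]
-0.02 [(0.01, 0.658), (0.03, 0.658), (0.06, 0.658), (0.1, 0.658), (0.2, 0.669)]
0.0 [(0.01, 0.505), (0.03, 0.506), (0.06, 0.649), (0.1, 0.649), (0.2, 0.663)]
0.02 [(0.01, 0.504), (0.03, 0.504), (0.06, 0.649), (0.1, 0.649), (0.2, 0.659)]
0.04 [(0.01, 0.453), (0.03, 0.505), (0.06, 0.597), (0.1, 0.642), (0.2, 0.642)]
0.06 [(0.01, 0.505), (0.03, 0.505), (0.06, 0.541), (0.1, 0.549), (0.2, 0.642)]
0.08 [(0.01, 0.504), (0.03, 0.504), (0.06, 0.542), (0.1, 0.545), (0.2, 0.661)]
0.1 [(0.01, 0.504), (0.03, 0.504), (0.06, 0.542), (0.1, 0.548), (0.2, 0.661)]
0.12 [(0.01, 0.49), (0.03, 0.49), (0.06, 0.505), (0.1, 0.546), (0.2, 0.66)]
0.14 [(0.01, 0.489), (0.03, 0.489), (0.06, 0.543), (0.1, 0.549), (0.2, 0.634)]
0.16 [(0.01, 0.488), (0.03, 0.492), (0.06, 0.541), (0.1, 0.549), (0.2, 0.633)]
0.18 [(0.01, 0.504), (0.03, 0.504), (0.06, 0.542), (0.1, 0.549), (0.2, 0.634)]
0.2 [(0.01, 0.504), (0.03, 0.504), (0.06, 0.506), (0.1, 0.547), (0.2, 0.647)]
from [ 0.4212 -0.1002  0.0918] yaw 2.102 d(mm) [117.2  87.2   1.8] turn [-0.001 -0.001 -0.005] t 25.05
```

```bash
python3 -m pendant '[[[39.2,28.9,0,0,0,0],[39.2,28.9,0,0,0,0],[39.2,28.9,0,0,0,0],[0,0,0,0,0,0],[0,0,0,0,0,0]]]' 45 30; python3 look.py w14
python3 - <<'E'
from h import *
P,u,v,ok=cloud();z=P[...,2];im=cv2.imread("pics/w14.png").min(2)
rect(P,ok&(im>215)&(z>.004)&(z<.02)&(P[...,0]<.48),"cass")
go(.4363,.045,-.0137,2.097)
E
```

```text
t: 25.68
tool_pos: [0.4364, 0.0448, 0.0921]
eef_rot: [-3.141, 0.0, 2.104]
contact_force: [0.3, 0.2, 0.2]
grip_width: 0.0449
finger_force: 0.0
cass c 415.8 161.4 size 41 x 28 ang 0.021 n 2228 z 8.7
cass c 435.9 45.4 size 40 x 27 ang -1.051 n 1510 z 8.8
from [0.4364 0.0444 0.0921] yaw 2.103 d(mm) [  0.6   0.3 105.8] turn [-0.     0.     0.006] t 25.73
```

```bash
python3 -m pendant '[[[0.5,0,50,0,0,0.005],[0,0,44,0,0,0],[0,0,8,0,0,0],[0,0,3.5,0,0,0],[0,0,0,0,0,0],[0,0,0,0,0,0]]]' 45 30; python3 -m pendant '[[[0,0,0,0,0,0],[0,0,0,0,0,0],[0,0,0,0,0,0],[0,0,0,0,0,0],[0,0,-10,0,0,0],[0,0,-35,0,0,0],[0,0,-45,0,0,0]]]' 0 30;  python3 -m pendant '[[[-52,-34.5,0,0,0,0],[-52,-34.5,0,0,0,0],[-17.8,35.4,0,0,0,0],[-17.8,35.4,0,0,0,0.15],[0,0,0,0,0,0.16],[0,0,0,0,0,0.16],[0,0,0,0,0,0.155],[0,0,0,0,0,0]]]';  python3 -m pendant '[[[0,0,0,0,0,0],[0,0,0,0,0,0]]]'; python3 look.py w15;python3 - <<'E'
from h import *
go(.5092,-.0745,-.0097,1.473)
P,u,v,ok=cloud();z=P[...,2];im=cv2.imread("pics/w15.png").min(2)
rect(P,ok&(im>200)&(v>200)&(u>200)&(u<450)&(z>.04)&(z<.13),"held")
E
```

```text
t: 26.48
tool_pos: [0.4379, 0.0452, -0.0119]
eef_rot: [3.139, 0.002, 2.099]
contact_force: [-0.1, -0.8, -0.3]
grip_width: 0.045
finger_force: 0.0
t: 27.35
tool_pos: [0.4348, 0.0455, 0.0773]
eef_rot: [-3.139, -0.001, 2.099]
contact_force: [0.8, -0.3, -0.2]
grip_width: 0.0256
finger_force: 45.8
t: 28.35
tool_pos: [0.5081, -0.0742, 0.0771]
eef_rot: [3.141, 0.0, 1.476]
contact_force: [0.1, 0.2, -0.7]
grip_width: 0.0258
finger_force: 45.9
t: 28.6
tool_pos: [0.5081, -0.0743, 0.0769]
eef_rot: [3.141, 0.0, 1.475]
contact_force: [-0.3, -0.5, -0.6]
grip_width: 0.0253
finger_force: 45.9
from [ 0.5081 -0.0742  0.0768] yaw 1.475 d(mm) [-0.1  1.1 86.5] turn [0.    0.    0.002] t 28.65
held c 508.0 -72.7 size 40 x 28 ang 1.453 n 3658 z 97.7
```

```bash
python3 -m pendant '[[[0,1,40,0,0,0],[0,0,33,0,0,0],[0,0,8,0,0,0],[0,0,3,0,0,0],[0,0,0,0,0,0],[0,0,0,0,0,0]]]'; python3 -m pendant '[[[0,0,0,0,0,0],[0,0,0,0,0,0],[0,0,-20,0,0,0],[0,0,-60,0,0,0],[0,0,-20,0,0,0],[0,0,0,0,0,0],[0,0,0,0,0,0]]]' 40; python3 look.py w16
python3 - <<'E'
from h import *
P,u,v,ok=cloud();z=P[...,2];im=cv2.imread("pics/w16.png").min(2)
rect(P,ok&(im>215)&(z>.005)&(z<.02),"placed")
go(.42,-.08,.09,1.473)
E
```

```text
t: 29.4
tool_pos: [0.5103, -0.0747, -0.0061]
eef_rot: [3.139, 0.0, 1.474]
contact_force: [0.7, -1.0, -0.0]
grip_width: 0.0255
finger_force: 45.9
t: 30.28
tool_pos: [0.5081, -0.0741, 0.0916]
eef_rot: [-3.14, -0.0, 1.474]
contact_force: [0.6, -0.2, -0.9]
grip_width: 0.0401
finger_force: 0.0
placed c 510.1 -74.0 size 41 x 28 ang 1.462 n 1561 z 11.8
placed c 591.1 -83.1 size 40 x 27 ang 1.477 n 1556 z 11.9
placed c 726.5 -112.6 size 55 x 29 ang -0.372 n 1416 z 12.9
placed c 585.0 -139.8 size 40 x 28 ang 1.474 n 1192 z 11.8
from [ 0.5076 -0.074   0.0911] yaw 1.474 d(mm) [-14.5 -86.6   1.3] turn [-0.003 -0.001  0.001] t 30.32
```

```bash
python3 -m pendant '[[[-7,-43,0,0,0,0],[-7,-43,0,0,0,0],[59.9,-7,0,0,0,0],[59.9,-7,0,0,0,0],[59.9,-7,0,0,0,0],[59.9,-7,0,0,0,-0.16],[0,0,0,0,0,-0.17],[0,0,0,0,0,-0.17]]]' 45 30; python3 -m pendant '[[[0,0,0,0,0,-0.17],[0,0,0,0,0,-0.17],[0,0,0,0,0,-0.17],[0,0,0,0,0,-0.17],[0,0,0,0,0,-0.17],[0,0,0,0,0,-0.17],[0,0,0,0,0,-0.16],[0,0,0,0,0,0]]]'; python3 -m pendant '[[[0,0,0,0,0,0]]]';python3 look.py w17
python3 - <<'E'
from h import *
P,u,v,ok=cloud();z=P[...,2];im=cv2.imread("pics/w17.png").min(2)
rect(P,ok&(im>215)&(z>.004)&(z<.02)&(P[...,0]<.48),"cass")
go(.4155,.161,-.0137,3.157)
E
```

```text
t: 31.32
tool_pos: [0.4157, 0.1621, 0.0909]
eef_rot: [-3.138, -0.001, 1.982]
contact_force: [-0.8, -0.7, -1.0]
grip_width: 0.0446
finger_force: 0.0
t: 32.33
tool_pos: [0.4161, 0.1609, 0.0912]
eef_rot: [-3.141, -0.003, -3.131]
contact_force: [0.2, 0.1, -0.5]
grip_width: 0.0449
finger_force: 0.0
t: 32.45
tool_pos: [0.4167, 0.161, 0.0918]
eef_rot: [-3.141, -0.002, -3.132]
contact_force: [-0.2, -0.1, -0.0]
grip_width: 0.0451
finger_force: 0.0
cass c 400.7 383.7 size 35 x 26 ang 0.435 n 954 z 8.5
cass c 409.0 269.7 size 38 x 25 ang 0.653 n 1173 z 8.4
cass c 415.6 160.9 size 41 x 27 ang 0.029 n 1508 z 8.8
from [0.4169 0.1611 0.0921] yaw -3.131 d(mm) [  1.3  -0.  105.8] turn [-0.    -0.001 -0.005] t 32.5
```

View pics/w17.png

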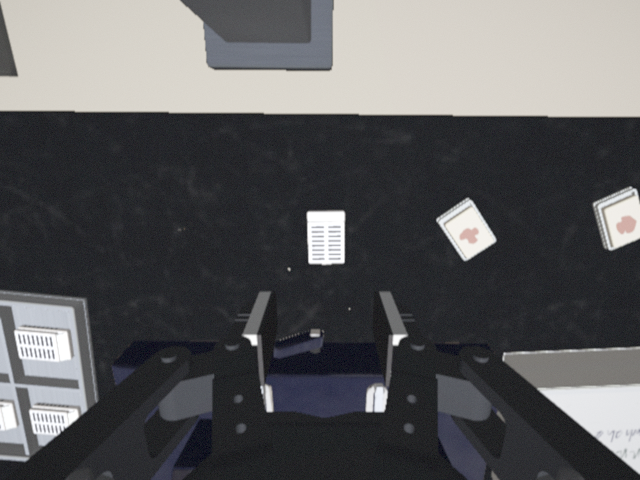

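The target cassette is at (326,238) between the pads, lid up. The wax blocks are at (467,230) and (620,218), clear of the fingers.

```bash
python3 -m pendant '[[[1,0,50,0,0,0],[0,0,44,0,0,0],[0,0,8,0,0,0],[0,0,3.5,0,0,0],[0,0,0,0,0,0],[0,0,0,0,0,0]]]' 45 30; python3 -m pendant '[[[0,0,0,0,0,0],[0,0,0,0,0,0],[0,0,0,0,0,0],[0,0,0,0,0,0],[0,0,-10,0,0,0],[0,0,-35,0,0,0],[0,0,-45,0,0,0]]]' 0 30;  python3 -m pendant '[[[0.6,-59,0,0,0,0],[0.6,-59,0,0,0,0],[0.6,-59,0,0,0,0],[0.6,-59,0,0,0,0],[0.6,-59,0,0,0,0],[-44,0,0,0,0,0],[-44,0,0,0,0,0.16],[0,0,0,0,0,0.17]]]';  python3 -m pendant '[[[0,0,0,0,0,0.17],[0,0,0,0,0,0.17],[0,0,0,0,0,0.17],[0,0,0,0,0,0.17],[0,0,0,0,0,0.17],[0,0,0,0,0,0.17],[0,0,0,0,0,0.17],[0,0,0,0,0,0.16]]]';  python3 -m pendant '[[[0,0,0,0,0,0],[0,0,0,0,0,0]]]'; python3 look.py w18;python3 - <<'E'
from h import *
go(.5033,-.1330,-.0097,1.473)
P,u,v,ok=cloud();z=P[...,2];im=cv2.imread("pics/w18.png").min(2)
rect(P,ok&(im>200)&(v>200)&(u>200)&(u<450)&(z>.04)&(z<.13),"held")
E
```

```text
t: 33.25
tool_pos: [0.4181, 0.1616, -0.0114]
eef_rot: [3.141, 0.003, -3.13]
contact_force: [0.4, -0.4, -0.8]
grip_width: 0.0445
finger_force: 0.0
t: 34.12
tool_pos: [0.4151, 0.1608, 0.0778]
eef_rot: [-3.141, -0.003, -3.129]
contact_force: [0.7, -0.9, -0.3]
grip_width: 0.0256
finger_force: 30.0
t: 35.12
tool_pos: [0.5089, -0.1341, 0.0783]
eef_rot: [3.142, 0.004, 2.818]
contact_force: [0.0, 0.8, -0.0]
grip_width: 0.0254
finger_force: 30.0
t: 36.12
tool_pos: [0.505, -0.1327, 0.0777]
eef_rot: [3.141, 0.0, 1.468]
contact_force: [0.3, 0.6, -0.2]
grip_width: 0.026
finger_force: 30.0
t: 36.38
tool_pos: [0.505, -0.1327, 0.0775]
eef_rot: [3.141, 0.0, 1.476]
contact_force: [0.3, 1.4, -0.2]
grip_width: 0.0255
finger_force: 30.0
from [ 0.5051 -0.1327  0.0774] yaw 1.476 d(mm) [-0.4 -1.7 87.1] turn [0.    0.    0.003] t 36.42
held c 505.1 -130.4 size 40 x 28 ang 1.456 n 3726 z 97.9
```

```bash
python3 -m pendant '[[[-2,-1.5,40,0,0,0],[0,0,33,0,0,0],[0,0,8,0,0,0],[0,0,3,0,0,0],[0,0,0,0,0,0],[0,0,0,0,0,0]]]'; python3 -m pendant '[[[0,0,0,0,0,0],[0,0,0,0,0,0],[0,0,-20,0,0,0],[0,0,-60,0,0,0],[-24,-60,-20,0,0,0],[-23,-55,0,0,0,-0.1],[0,0,0,0,0,0],[0,0,0,0,0,0]]]' 40; python3 look.py w19 bar_grip:.018
python3 - <<'E'
from h import *
P,u,v,ok=cloud();z=P[...,2];im=cv2.imread("pics/w19.png").min(2)
rect(P,ok&(im>215)&(z>.005)&(z<.02),"placed")
rect(P,ok&(z>.0235)&(z<.04)&(P[...,0]<.45),"grip")
rect(P,ok&(z>.004)&(z<.012)&(P[...,0]<.45),"bar")
go(.38,-.17,.09,1.57)
E
```

```text
t: 37.17
tool_pos: [0.5046, -0.1351, -0.0056]
eef_rot: [3.139, 0.001, 1.474]
contact_force: [0.5, 0.3, -0.9]
grip_width: 0.0256
finger_force: 30.0
t: 38.17
tool_pos: [0.3895, -0.1692, 0.092]
eef_rot: [3.14, 0.001, 1.573]
contact_force: [-0.4, -0.4, -0.1]
grip_width: 0.04
finger_force: 0.0
bar_grip [311. 246.] 0.56 [ 0.3796 -0.1713  0.018 ]
placed c 509.9 -74.2 size 41 x 28 ang 1.483 n 2131 z 11.7
placed c 590.4 -83.3 size 41 x 28 ang 1.487 n 1671 z 11.6
placed c 504.6 -133.6 size 41 x 28 ang 1.477 n 1737 z 11.7
placed c 584.5 -140.8 size 41 x 29 ang 1.459 n 1679 z 11.6
placed c 388.4 -319.3 size 34 x 10 ang -1.214 n 352 z 12.3
grip c 379.6 -170.4 size 44 x 13 ang 1.551 n 1062 z 27.5
bar c 379.5 -122.6 size 55 x 10 ang 1.564 n 1065 z 7.9
bar c 378.2 -224.7 size 47 x 15 ang -1.520 n 714 z 8.0
bar c 388.4 -319.6 size 37 x 13 ang -1.215 n 254 z 9.4
from [ 0.3904 -0.1692  0.092 ] yaw 1.574 d(mm) [ -0.8 -10.4   2. ] turn [0.001 0.001 0.004] t 38.27
```

View pics/w19.png

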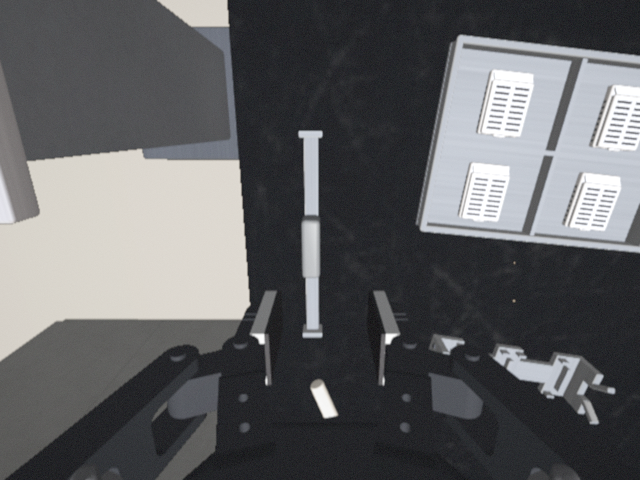

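All four cassettes lie flat, one per pocket, at (508,103), (485,193), (594,200) and (625,118). The bar is upright at (311,246).

```bash
python3 -m pendant '[[[-1,-10.5,45,0,0,0],[0,0,45,0,0,0],[0,0,9,0,0,0],[0,0,3,0,0,0],[0,0,0,0,0,0],[0,0,0,0,0,0]]]' 40 40; python3 -m pendant '[[[0,0,0,0,0,0],[0,0,0,0,0,0],[0,0,0,0,0,0],[0,0,0,0,0,0],[0,0,-10,0,0,0],[0,0,-35,0,0,0],[0,0,-45,0,0,0]]]' 0 40;  python3 -m pendant '[[[-28.9,40.8,0,0,0,0],[-28.9,40.8,0,0,0,0],[-28.9,40.8,0,0,0,0],[-28.9,40.8,0,0,0,-0.17],[0,0,0,0,0,-0.18],[0,0,0,0,0,-0.18],[0,0,0,0,0,-0.18],[0,0,0,0,0,-0.18]]]';  python3 -m pendant '[[[0,0,0,0,0,-0.18],[0,0,0,0,0,-0.18],[0,0,0,0,0,-0.155],[0,0,0,0,0,0],[0,0,0,0,0,0],[0,0,0,0,0,0]]]'; python3 look.py w20;python3 - <<'E'
from h import *
go(.543,-.2859,.0104,2.975)
P,u,v,ok=cloud();z=P[...,2];roi=ok&(u>240)&(u<400)
rect(P,roi&(v<320)&(z>.06)&(z<.12),"held")
rect(P,roi&(v<400)&(z>.005)&(z<.05),"carrier")
E
```

```text
t: 39.02
tool_pos: [0.3801, -0.1708, -0.009]
eef_rot: [3.139, 0.002, 1.574]
contact_force: [-0.6, 0.2, -0.3]
grip_width: 0.0399
finger_force: 0.0
t: 39.9
tool_pos: [0.377, -0.1689, 0.0798]
eef_rot: [-3.139, -0.002, 1.574]
contact_force: [1.1, -0.4, -0.8]
grip_width: 0.0125
finger_force: 39.1
t: 40.9
tool_pos: [0.5415, -0.2847, 0.0795]
eef_rot: [-3.141, -0.001, 2.47]
contact_force: [0.9, 0.7, -0.9]
grip_width: 0.0119
finger_force: 39.4
t: 41.65
tool_pos: [0.542, -0.2849, 0.0797]
eef_rot: [3.142, -0.0, 2.978]
contact_force: [-0.6, 0.2, -1.5]
grip_width: 0.0121
finger_force: 39.4
from [ 0.5421 -0.285   0.0797] yaw 2.978 d(mm) [-1.1 -0.8 69.3] turn [ 0.    -0.     0.003] t 41.7
held c 500.8 -278.0 size 75 x 40 ang -0.184 n 6155 z 104.8
carrier c 488.2 -290.7 size 26 x 12 ang -0.178 n 718 z 17.6
carrier c 493.1 -263.3 size 27 x 13 ang -0.150 n 711 z 17.7
carrier c 542.0 -299.9 size 23 x 12 ang -0.184 n 507 z 8.9
carrier c 546.7 -272.3 size 23 x 12 ang -0.177 n 484 z 8.9
```

View pics/w20.png

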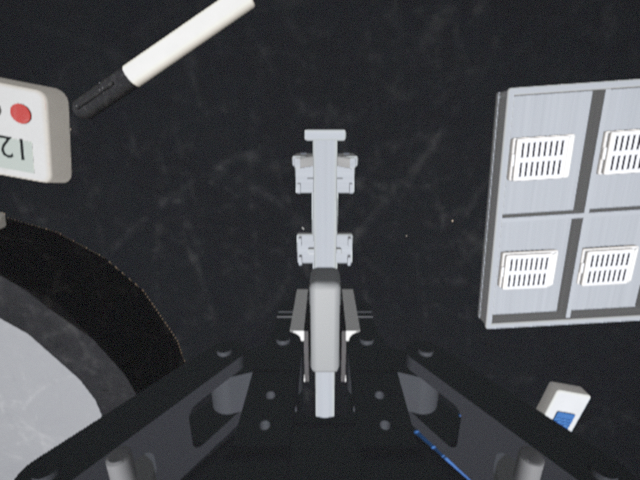

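The bar is gripped straight at (325,330), with its collar at (325,135). The empty carrier's bracket pair at (300,172) and (350,172) is symmetric around it.

Run:
```python
from h import *
P,u,v,ok=cloud();z=P[...,2];m=ok&(abs(u-325)<25)&(z>.08)&(z<.12)
q=P[m&(v>148)&(v<260)];print("z",np.median(q[:,2]));w=q[abs(q[:,2]-np.median(q[:,2]))<.004]
(x,y),(a,b),t=cv2.minAreaRect((w[:,:2]*1000).astype(np.float32));print(x,y,a,b,t)
e=P[m&(v>=126)&(v<150)];X=np.array([np.cos(-.168),np.sin(-.168)]);Y=np.array([-X[1],X[0]]);O=np.array([.5443,-.2861])
print("end along",(( e[:,:2]-O)@X).min(),"bar lateral mean by half",[((w[(w[:,0]>lo)&(w[:,0]<lo+.025)][:,:2]-O)@Y).mean().round(4) for lo in(.47,.495)])
print("tcp rel",(sense()["tool_pos"][:2]-O)@X,(sense()["tool_pos"][:2]-O)@Y)
```

```text
z 0.09703605006467586
495.01788330078125 -277.6720275878906 9.984984397888184 48.605438232421875 80.97966003417969
end along -0.08191780593222257 bar lateral mean by half [np.float64(-0.0), np.float64(0.0002)]
tcp rel -0.0023827339776816285 0.0007346522712615937
```

```bash
python3 -m pendant '[[[-2,0,30,0,0,0],[0,0,22,0,0,0],[0,0,4,0,0,0],[0,0,0,0,0,0],[0,0,0,0,0,0]]]'; python3 -m pendant '[[[0,0,5,0,0,0],[0,0,3,0,0,0],[0,0,3,0,0,0],[0,0,1.5,0,0,0],[0,0,0,0,0,0],[0,0,0,0,0,0]]]'
```

```text
t: 42.32
tool_pos: [0.5451, -0.286, 0.025]
eef_rot: [-3.141, 0.002, 2.979]
contact_force: [0.0, 0.2, -0.7]
grip_width: 0.0122
finger_force: 39.4
t: 43.08
tool_pos: [0.5442, -0.2854, 0.0113]
eef_rot: [-3.142, 0.0, 2.979]
contact_force: [-0.5, 0.2, -0.7]
grip_width: 0.0122
finger_force: 39.4
```

```bash
python3 -m pendant '[[[0,0,1,0,0,0],[0,0,0.8,0,0,0],[0,0,0,0,0,0]]]'; python3 -m pendant '[[[0,0,0,0,0,0],[0,0,0,0,0,0],[0,0,-20,0,0,0],[0,0,-50,0,0,0],[0,0,-60,0,0,0],[30,30,-30,0,0,0],[0,0,0,0,0,0],[0,0,0,0,0,0]]]' 40; python3 look.py w21
python3 - <<'E'
from h import *
P,u,v,ok=cloud();z=P[...,2];im=cv2.imread("pics/w21.png").min(2)
X=np.array([np.cos(-.168),np.sin(-.168)]);Y=np.array([-X[1],X[0]]);w=P[...,:2]-np.array([.5443,-.2861]);cx=w@X;cy=w@Y
for x in(-.078,-.05,-.03,0,.03,.05,.078):
    m=ok&(abs(cx-x)<.003)&(abs(cy)<.003)&(z<.06);print(x,"z",np.median(z[m]).round(4) if m.any() else None)
rect(P,ok&(abs(cx)<.03)&(abs(cy)<.02)&(z>.042)&(z<.06),"grip")
rect(P,ok&(im>215)&(z>.005)&(z<.02),"placed")
E
```

```text
t: 43.45
tool_pos: [0.5443, -0.2854, 0.01]
eef_rot: [-3.141, 0.0, 2.979]
contact_force: [-0.6, 0.8, 4.4]
grip_width: 0.0123
finger_force: 40.0
t: 44.45
tool_pos: [0.5193, -0.2509, 0.1689]
eef_rot: [-3.141, -0.0, 2.979]
contact_force: [0.4, -1.2, -0.4]
grip_width: 0.0402
finger_force: 0.0
-0.078 z 0.0325
-0.05 z 0.0273
-0.03 z 0.0275
0 z 0.0473
0.03 z 0.0274
0.05 z 0.0273
0.078 z 0.0324
grip c 543.9 -286.0 size 43 x 14 ang -0.182 n 676 z 46.8
placed c 397.7 -345.0 size 88 x 11 ang -1.224 n 1388 z 12.2
placed c 429.8 -475.4 size 62 x 55 ang 1.217 n 2521 z 17.9
placed c 510.1 -74.5 size 41 x 28 ang 1.466 n 997 z 11.6
placed c 504.3 -133.8 size 41 x 27 ang 1.491 n 1005 z 11.7
placed c 590.8 -83.8 size 42 x 27 ang 1.468 n 833 z 11.5
placed c 584.4 -141.1 size 41 x 27 ang 1.464 n 854 z 11.6
```

View pics/w21.png

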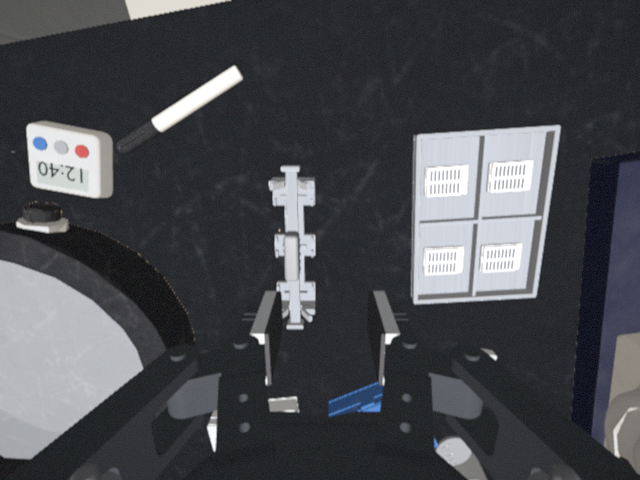

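The bar is seated level in both brackets at (292,250), with its top at 27.4 mm on both sides. The carrier is empty, all four cassettes lie flat in their own pockets, and the gripper is clear.

```bash
python3 -c "
from bench import job
print(job.finish_job())"
```

```text
the job is handed in; nothing more can be done
None
```

The job is handed in at about 45 s: all four cassettes lie flat, each in its own tray pocket, the bar is seated level in both brackets of the empty carrier, and the wax blocks were left where they lay.

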